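# Slot the orange cassette into a tight sprung row

### The job

Take the orange cassette out of its wooden stand and slot it upright into the rack directly to the right of the blue cassette (as seen from the robot): the row is pressed together by a spring, so nudge the neighbours apart sideways with its thin foot and slide it down between them. Press it lightly home onto the rack's two support rails, which are set to a different height each time and must be felt for (stop short and it just hangs between its neighbours), then let go. Be gentle: press on the other cassettes or the rack with no more than about 2 kg of force, keep the other cassettes standing in the rack, and leave the tools and bins around alone.

Things in the scene. Friction and masses are not known exactly. Their poses are not given: they have to be found in the camera images.
- rack_floor (a point): fixed grey rack with a slippery white floor. Point on that floor (8 mm above the bench) on its long centre line; y along the row to the left, x away from the robot, z up. Left end cheek: inner face at y = +80 mm, 84 mm above this point; the row is pressed against it. Right end plate at y = -105 to -113 mm, 66 mm high
- rack: the same rack, origin on the bench under rack_floor. Lips front and back, inner faces at x = -33 and +33 mm, 18 mm above the floor. Inside them two rigid steel support rails along the row, at |x| = 24 to 30 mm; their tops are somewhere from 2 to 14 mm above the floor (set by screws, not reported). The orange foot's ends come to rest on them; the other cassettes stand between them
- pusher (a joint): dark steel plate at the right end of the row (46 mm deep, 8 mm thick, 84 mm above the rack floor), pressed left by a spring: 2.7 N with four cassettes, 4.7 N with five; springs back when let go. Value in m, grows to the right: -0.0015 with four cassettes tight (filling y = +80 to -32 mm), 0.0265 with five, stop at 0.042
- cas_blue: blue plastic cassette standing in the row: 28 mm thick along the row (its y), 44 mm deep (its x), 85 mm tall, 0.2 kg, slippery, both long top edges bevelled 8 x 8 mm, blank card on both ends. Origin at the centre of its underside, x and y parallel to the rack's, z up
- cas_grey: grey plastic cassette standing in the row: 28 mm thick along the row (its y), 44 mm deep (its x), 85 mm tall, 0.2 kg, slippery, both long top edges bevelled 8 x 8 mm, blank card on both ends. Origin at the centre of its underside, x and y parallel to the rack's, z up
- cas_green: green plastic cassette standing in the row: 28 mm thick along the row (its y), 44 mm deep (its x), 85 mm tall, 0.2 kg, slippery, both long top edges bevelled 8 x 8 mm, blank card on both ends. Origin at the centre of its underside, x and y parallel to the rack's, z up
- cas_white: white plastic cassette standing in the row: 28 mm thick along the row (its y), 44 mm deep (its x), 85 mm tall, 0.2 kg, slippery, both long top edges bevelled 8 x 8 mm, blank card on both ends. Origin at the centre of its underside, x and y parallel to the rack's, z up
- cas_orange_center (a point): orange cassette, 0.12 to 0.2 kg: 28 mm thick (its y), 58 mm deep (its x; 7 mm more than the others at each end, so it can be held by its card ends, fingers clear of the row), 85 mm tall. Its lowest 25 mm taper to a wedge foot 5 mm wide, running along its x; top bevelled. Point at its centre, 42.5 mm above the foot; z up. Starts in the stand
- stand: light wooden stand, fixed, holding the orange cassette upright in a slot: base 74 x 56 x 6 mm, two cheeks 44 mm deep and 50 mm tall either side of it (its y), 1 mm of play each; open in front and behind. Its x is the cassette's x. Origin at the centre of its underside, on the bench; the cassette's foot rests 6 mm higher
- pliers_red: red pliers lying on the bench, a bystander; origin at its underside
- tweezers: steel tweezers lying on the bench, a bystander; origin at its underside
- bin_yellow: yellow parts bin 68 x 91 x 42 mm, a bystander; origin at its underside
- bin_blue: blue parts bin 68 x 91 x 42 mm, a bystander; origin at its underside
Mind the look-alikes: they are no part of the job. What is meant by the cas_green is not pink, and is the larger of those in its own colour. Several things have the shape of the cas_white; the one meant has the colours described above.

How it is judged:
By the outcome, as a careful person would: the job done as asked, in the order asked, and still so for the second after the job is handed in, with the robot touching nothing.
It also fails if it takes over 58 s, if anything falls off the work surface, if the arm or the gripper's body presses on something with over 40 N, if the wrist force passes 120 N, or if a joint passes its speed limit or range.

### The arm

A 6-joint arm with a two-finger parallel gripper is mounted at the origin on a cart in front of the work surface, level with it; the furniture and walls round the work are solid. World frame = base frame: x ahead of the robot, y to its left, z up, the work surface at z = 0. Lengths are in m, angles in rad, forces in N, time in s.
With the tool pointing down it reaches from about 0.3 to 0.825 m from the base axis. Payload 5.4 kg.
Tool frame: the origin (TCP) lies at the very end of the fingers, on their centre line; the grasp point (between the pads) lies 19 mm behind it; z points along the fingers, x is the direction in which the jaws open and shut, and the axes are right-handed (so a half turn about z gives the same grasp; the last joint's range is limited). The gripper opens to 92 mm and grips with 3 to 60 N. Pads are 20 mm wide; open, the fingers measure 128 mm over their backs; the gripper's body (75 mm by 189 mm) begins 69 mm behind the grasp point.
Start: joints at [1.126, 0.158, 1.597, -0, 1.386, -0.21], TCP at [0.134, 0.559, 0.215] pointing down, gripper open.
Joint ranges: [-2.91, 2.91], [-0.94, 2.29], [0.18, 2.7], [-1.29, 4.43], [0.17, 2.64], [-3, 3]. Speed limits (rad/s): [2.57, 2.57, 3.14, 3.14, 3.14, 3.14].

### API

Orientations are given as a rotation vector (axis times angle).
In Python, from workcell import bot gives the robot as it stands. Calls block until the motion is done:
- bot.goto(position, orientation): joint-space move of the TCP to a pose.
- bot.line_to(position, rot=None, max_speed=0.15): straight line of the TCP; rot=None keeps the orientation; max_speed is the mean speed in m/s.
- bot.set_joints(angles): joint-space move.
- bot.set_gripper(opening, newtons=None): opening from 0.0 (shut) to 1.0 (fully open); newtons is the grip in N (None keeps the last); returns when the fingers have stopped.
- bot.hold(seconds).
- bot.inverse_kinematics(position, orientation): joint angles nearest the present ones, or None.
- bot.read_camera(name): name is "scene" or "top"; returns a dict with "pixels" (384x512x3 uint8, blue, green, red), "fx", "fy", "cx", "cy" (pixels), "R" (3x3) and "t" (3): a world point X has camera coordinates R X + t. Camera axes: x right, y down, z forward; pixel columns grow to the right and rows downward; lengths in m; the calibration is good to about 2 mm. A picture is of the moment at which its call begins. There is no depth.
A pose or a line that the arm cannot do raises bot.MotionError and nothing moves.
- bot.job_done(): hands the job in, once; it reports no verdict.
Readings, each from a call of its own:
- bot.current_clock(): time.
- bot.current_joints(): joint angles.
- bot.current_joint_vel(): joint speeds.
- bot.current_effort(): joint torques, N m.
- bot.current_ee_pos(): TCP position.
- bot.current_tool_rot(): TCP orientation.
- bot.current_contact_force(): force on the tool from outside, world axes, zero at the start.
- bot.current_ft_torque(): the same for the moment, N m.
- bot.current_opening(): opening from 0.0 (shut) to 1.0 (fully open).
Only numpy, scipy, OpenCV 4.12 (cv2) and the standard library are available. Lean on these libraries where they do the work, as an engineer would, in place of code of your own. Each camera call takes 0.05 s, during which the arm holds its last target. There are 200 camera calls.

## Working session

There is one attempt and no reset: what is moved stays moved. The work goes in short steps, each a Python script; the robot and the scene stay as the last script left them, time stands still between calls to the robot, and variables do not carry over. Pictures are saved under pics/ and viewed, about 8 in all and at most 12, crops included, and the job is handed in when it is done.

```bash
mkdir -p pics; ls
python3 - <<'E'
from workcell import bot
import cv2,pickle
for n in("scene","top"):
    c=bot.read_camera(n); pickle.dump(c,open(f"pics/{n}0.pkl","wb"))
    cv2.imwrite(f"pics/{n}0.png",c["pixels"]); print(n,c["fx"],c["cx"],c["cy"],c["R"],c["t"], -c["R"].T@c["t"])
print(bot.current_clock(),bot.current_ee_pos(),bot.current_tool_rot())
E
```

```text
pics
scene 449.3728541354731 259.143029778994 190.94651464717063 [[ 0.92165251 -0.38784946  0.0113773 ]
 [-0.21022189 -0.5237693  -0.82551346]
 [ 0.32613403  0.7584448  -0.56426773]] [-0.45174215  0.2438995   0.91242323] [ 0.17005003 -0.73948354  0.72133292]
top 393.20140457173954 253.28562814986458 185.12999695480107 [[ 2.89129719e-02 -9.99581928e-01 -9.74161910e-05]
 [-9.85781997e-01 -2.84976696e-02 -1.65595098e-01]
 [ 1.65523091e-01  4.88387755e-03 -9.86193822e-01]] [0.14703295 0.57676536 0.85797834] [0.42229852 0.15921768 0.94165678]
0.1 [0.13354911 0.55871875 0.21374333] [ 2.46575356e+00  1.94554256e+00 -2.30529543e-03]
```

View pics/top0.png

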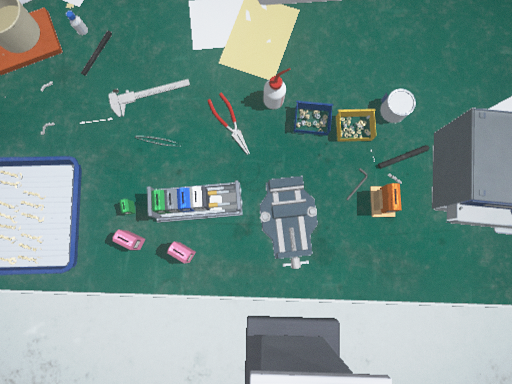

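View pics/scene0.png

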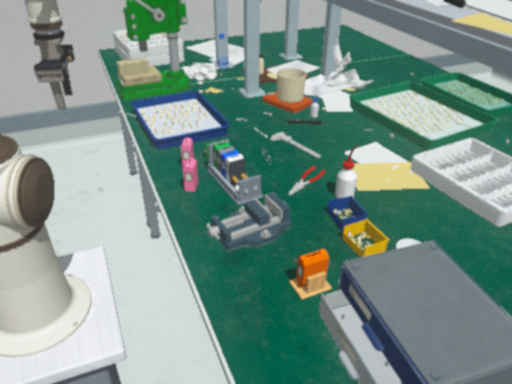

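The top view shows the rack at columns 148–243, rows 182–220, with the row ordered green, grey, blue, white from the left. The orange cassette and its stand are at about (386,200). The next step is to enlarge both.

Run:
```python
import cv2,pickle,numpy as np
t=pickle.load(open("pics/top0.pkl","rb"))["pixels"]; s=pickle.load(open("pics/scene0.pkl","rb"))["pixels"]
def crop(im,x,y,w,h,k): return cv2.resize(im[y:y+h,x:x+w],None,fx=k,fy=k,interpolation=cv2.INTER_CUBIC)
a=crop(t,140,170,110,60,7); b=crop(t,360,170,55,55,7); 
o=np.zeros((420+0,770,3),np.uint8); cv2.imwrite("pics/rk.png",a)
c=crop(s,285,240,55,60,7); 
o=np.zeros((420,785,3),np.uint8); o[:385,:385]=b; o[:420,400:785]=c; cv2.imwrite("pics/st.png",o)
```

```text
(no output)
```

View pics/rk.png

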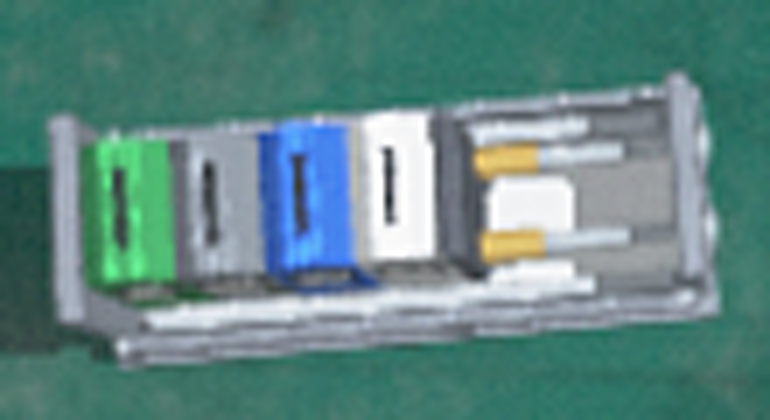

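View pics/st.png

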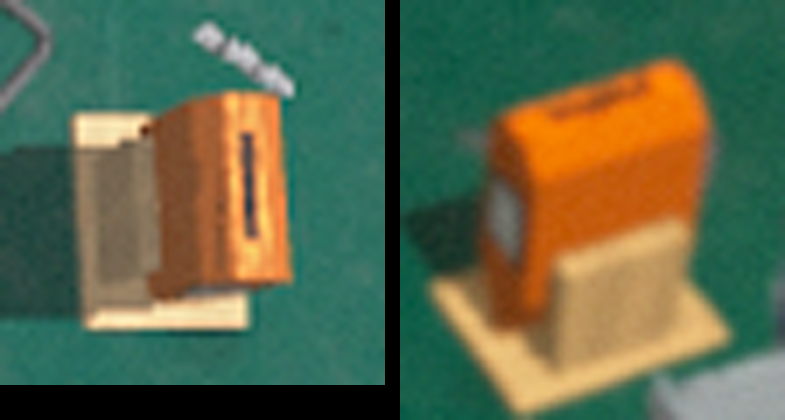

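Rack crop: the top slots are at green (120,208), grey (210,202), blue (300,193) and white (390,185). Stand crop, top view: base corners at (75,113), (85,328) and (250,328), orange slot at (250,185). Stand crop, scene view: base corners at (430,282), (525,412) and (732,335), slot at about (600,97). I'll take one scene crop of the rack to cross-check.

Run:
```python
import cv2,pickle
s=pickle.load(open("pics/scene0.pkl","rb"))["pixels"]
cv2.imwrite("pics/rks.png",cv2.resize(s[135:205,195:270],None,fx=8,fy=8,interpolation=cv2.INTER_CUBIC))
```

```text
(no output)
```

View pics/rks.png

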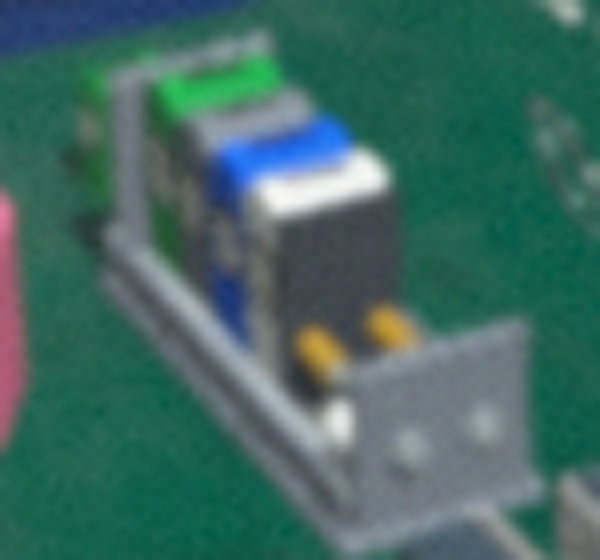

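Scene rack crop: the pusher's outer top edge runs (285,222)–(392,188). The end plate's outer top corners are at (350,382) and (525,322), and its bottom corners at (345,550) and (540,490).

```bash
cat > fit.py <<'E'
import pickle,numpy as np
from scipy.optimize import least_squares
C={n:pickle.load(open(f"pics/{n}0.pkl","rb")) for n in("top","scene")}
def proj(n,P):
    c=C[n]; q=P@c["R"].T+c["t"]; return np.c_[c["fx"]*q[:,0]/q[:,2]+c["cx"],c["fy"]*q[:,1]/q[:,2]+c["cy"]]
def fit(obs,p0,tag):
    def res(p):
        c,s=np.cos(p[2]),np.sin(p[2]); r=[]
        for n,x,y,z,u,v in obs:
            r.append(proj(n,np.array([[p[0]+c*x-s*y,p[1]+s*x+c*y,z]]))[0]-[u,v])
        return np.ravel(r)
    s=least_squares(res,p0,loss="soft_l1"); print(tag,s.x.round(4),np.degrees(s.x[2]).round(2)); print(res(s.x).reshape(-1,2).round(1).tolist()); return s.x
def px(X,Y,k,x0,y0): return (X+.5)/k-.5+x0,(Y+.5)/k-.5+y0
T=lambda x,y,z,X,Y:("top",x,y,z,*px(X,Y,7,140,170))
S=lambda x,y,z,X,Y:("scene",x,y,z,*px(X,Y,8,195,135))
rt=[T(0,.066,.093,120,208),T(0,.038,.093,210,202),T(0,.010,.093,300,193),T(0,-.018,.093,390,185),T(0,-.109,.074,690,178)]
rs=[S(0,-.040,.092,338,205),S(0,-.113,.074,437,352),S(0,-.113,0,442,520)]
for o,t in((rt,"rack top"),(rs,"rack scene"),(rt+rs,"rack")): fit(o,[.4,.3,0],t)
T=lambda x,y,z,X,Y:("top",x,y,z,*px(X,Y,7,360,170))
S=lambda x,y,z,X,Y:("scene",x,y,z,*px(X-400,Y,7,285,240))
st=[T(.037,.028,.006,75,113),T(-.037,.028,.006,85,328),T(-.037,-.028,.006,250,328),T(0,0,.091,250,185)]
ss=[S(-.037,.028,.006,430,282),S(-.037,-.028,.006,525,412),S(.037,-.028,.006,732,335),S(0,0,.091,600,97)]
for o,t in((st,"stand top"),(ss,"stand scene"),(st+ss,"stand")): fit(o,[.4,-.1,0],t)
E
python3 fit.py
```

```text
rack top [0.5343 0.3066 0.0985] 5.64
[[0.1, -0.2], [0.1, -0.2], [0.1, 0.2], [0.1, 0.4], [-0.7, -0.2]]
rack scene [0.5303 0.3088 0.1228] 7.03
[[-0.1, -0.3], [0.3, -0.6], [-0.3, 1.0]]
rack [0.5339 0.3069 0.0913] 5.23
[[-0.0, -0.2], [-0.0, -0.1], [-0.0, 0.3], [-0.0, 0.7], [-0.8, 0.3], [1.0, -0.1], [0.7, -0.2], [0.1, 1.4]]
stand top [ 0.5498 -0.1472  0.0273] 1.56
[[-0.0, 0.0], [0.0, -0.1], [-0.0, -0.0], [0.0, 0.1]]
stand scene [ 0.5485 -0.1478  0.0472] 2.71
[[0.3, 0.4], [-0.4, -0.5], [-0.2, -0.5], [0.3, 0.9]]
stand [ 0.5494 -0.1473  0.0329] 1.89
[[-0.1, 0.3], [0.2, 0.2], [0.1, 0.1], [0.1, 0.3], [0.6, -0.1], [-0.4, -0.9], [0.0, -0.6], [0.6, 0.7]]
```

The two cameras agree to within a few mm. Next I grasp the orange cassette and lift it out of the stand.

```bash
cat > h.py <<'E'
from workcell import bot
import numpy as np
RK=np.array([.5339,.3069]); YAW=.094
def rv(a): return np.pi*np.array([np.cos(a/2),np.sin(a/2),0])
def rk(x,y,z): # rack coords -> world; z absolute
    c,s=np.cos(YAW),np.sin(YAW); return np.array([RK[0]+c*x-s*y,RK[1]+s*x+c*y,z])
def F():  # force in rack axes
    f=np.array(bot.current_contact_force()); c,s=np.cos(YAW),np.sin(YAW)
    return np.array([c*f[0]+s*f[1],-s*f[0]+c*f[1],f[2]])
E
python3 - <<'E'
from h import *
r=rv(.031); p=np.array([.5494,-.1473,.2])
bot.goto(p,r); print(bot.current_clock(),F().round(2))
p[2]=.0295; bot.line_to(p); print(bot.current_ee_pos(),F().round(2))
bot.set_gripper(0.0,60); print("op",bot.current_opening()*92,F().round(2))
p[2]=.06; bot.line_to(p); bot.hold(.1); print("lift",F().round(2),bot.current_opening()*92)
p[2]=.24; bot.line_to(p); bot.hold(.2); print("lift",F().round(2),np.round(bot.current_ft_torque(),3),bot.current_clock())
E
```

```text
2.9833 [-0.26  0.39 -0.33]
[ 0.5502662  -0.14770799  0.03059687] [-0.32 -0.56  0.14]
op 57.87771228305092 [-1.73  0.36  1.24]
lift [-0.8  -0.33 -1.22] 57.95979061030193
lift [ 0.26  0.04 -0.65] [-0.018  0.044 -0.019] 6.875
```

Grasped: the opening reads 57.9 mm, matching the cassette's 58 mm depth. Next I move over the blue/white seam and check alignment.

Run:
```python
from h import *
import cv2,pickle
bot.goto(rk(0,-.006,.24),rv(YAW)); bot.line_to(rk(0,-.006,.135)); bot.hold(.2)
print(bot.current_ee_pos(),rk(0,-.006,.135),F().round(2),bot.current_clock())
o=np.zeros((560,800,3),np.uint8)
for n,(x,y,w,h),X in(("top",(145,165,100,60),0),("scene",(195,115,75,90),1)):
    c=bot.read_camera(n); pickle.dump(c,open(f"pics/{n}1.pkl","wb"))
    k=4 if X==0 else 5
    im=cv2.resize(c["pixels"][y:y+h,x:x+w],None,fx=k,fy=k,interpolation=cv2.INTER_CUBIC)
    o[:im.shape[0],X*410:X*410+im.shape[1]]=im
cv2.imwrite("pics/al.png",o)
```

```text
[0.53526198 0.30120659 0.13636754] [0.53446317 0.30092649 0.135     ] [ 0.37  0.17 -0.62] 9.5667
```

View pics/al.png

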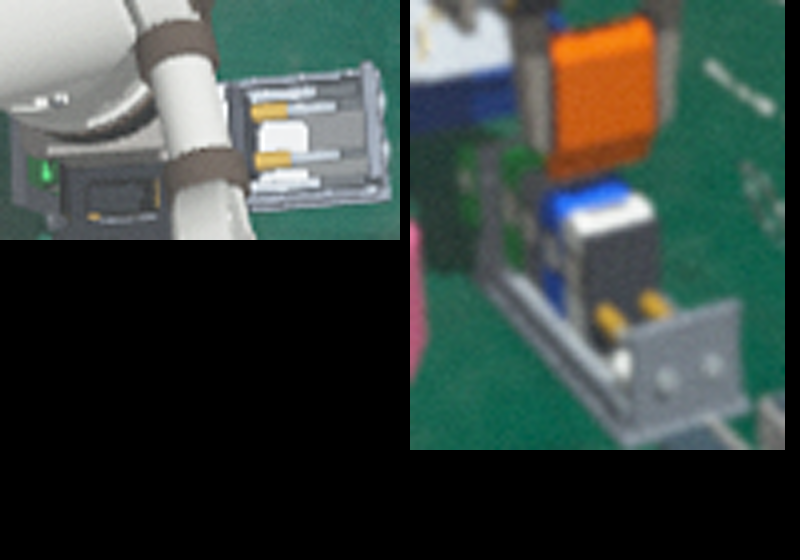

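The scene crop shows the orange foot edge from about (548,178) to (648,152), hovering over the blue/white seam. The top view is blocked by the arm. I'll compare the foot and pusher in the scene camera, so that any calibration bias cancels.

```bash
python3 - <<'E' | tail -4
from fit import proj,px,np,C
from h import rk
from scipy.optimize import least_squares
def solve(uv,z): # rack-frame xy at height z from scene px
    return least_squares(lambda q:proj("scene",np.array([rk(q[0],q[1],z)]))[0]-uv,[0,0]).x*1000
f=[solve(px(X-410,Y,5,195,115),.1125) for X,Y in((548,178),(648,152))]
print("foot",np.round(f,1),np.mean(f,0).round(1))
print("pusher",[solve(px(X,Y,8,195,135),.092).round(1) for X,Y in((285,222),(392,188))])
E
```

```text
[[-0.1, 0.3], [0.2, 0.2], [0.1, 0.1], [0.1, 0.3], [0.6, -0.1], [-0.4, -0.9], [0.0, -0.6], [0.6, 0.7]]
foot [[-29.8  -3.3]
 [ 32.8  -1.6]] [ 1.5 -2.5]
pusher [array([-23.7, -41.1]), array([ 19.1, -37.1])]
```

Run:
```python
import cv2,pickle
from fit import proj,np
from h import rk
im=pickle.load(open("pics/scene1.pkl","rb"))["pixels"]
x0,y0,k=215,115,12; o=cv2.resize(im[y0:y0+50,x0:x0+37],None,fx=k,fy=k,interpolation=cv2.INTER_CUBIC)
P=[(sx*.029,-.006+sy*.0025,.1125) for sx,sy in((-1,-1),(1,-1))]+[(sx*.029,-.020,.1375) for sx in(-1,1)]+[(sx*.022,y,z) for y,z in((-.032,.085),(-.026,.093),(-.010,.093),(-.004,.085)) for sx in(-1,1)]+[(-.023,-.04,.092),(.023,-.04,.092)]
o2=o.copy()
for p in P:
    u=(proj("scene",np.array([rk(*p)]))[0]+.5-[x0,y0])*k-.5
    cv2.circle(o2,tuple(int(a) for a in u),3,(255,0,255),-1)
    if len(P): print(p,u.round())
cv2.imwrite("pics/al2.png",cv2.hconcat([o[:,:400],o2[:,:400]]))
```

```text
rack top [0.5343 0.3066 0.0985] 5.64
[[0.1, -0.2], [0.1, -0.2], [0.1, 0.2], [0.1, 0.4], [-0.7, -0.2]]
rack scene [0.5303 0.3088 0.1228] 7.03
[[-0.1, -0.3], [0.3, -0.6], [-0.3, 1.0]]
rack [0.5339 0.3069 0.0913] 5.23
[[-0.0, -0.2], [-0.0, -0.1], [-0.0, 0.3], [-0.0, 0.7], [-0.8, 0.3], [1.0, -0.1], [0.7, -0.2], [0.1, 1.4]]
stand top [ 0.5498 -0.1472  0.0273] 1.56
[[-0.0, 0.0], [0.0, -0.1], [-0.0, -0.0], [0.0, 0.1]]
stand scene [ 0.5485 -0.1478  0.0472] 2.71
[[0.3, 0.4], [-0.4, -0.5], [-0.2, -0.5], [0.3, 0.9]]
stand [ 0.5494 -0.1473  0.0329] 1.89
[[-0.1, 0.3], [0.2, 0.2], [0.1, 0.1], [0.1, 0.3], [0.6, -0.1], [-0.4, -0.9], [0.0, -0.6], [0.6, 0.7]]
(-0.029, -0.0085, 0.1125) [104. 437.]
(0.029, -0.0085, 0.1125) [331. 382.]
(-0.029, -0.02, 0.1375) [122. 362.]
(0.029, -0.02, 0.1375) [352. 307.]
(-0.022, -0.032, 0.085) [178. 580.]
(0.022, -0.032, 0.085) [350. 536.]
(-0.022, -0.026, 0.093) [166. 538.]
(0.022, -0.026, 0.093) [338. 494.]
(-0.022, -0.01, 0.093) [137. 507.]
(0.022, -0.01, 0.093) [308. 464.]
(-0.022, -0.004, 0.085) [128. 525.]
(0.022, -0.004, 0.085) [297. 482.]
(-0.023, -0.04, 0.092) [189. 570.]
(0.023, -0.04, 0.092) [369. 524.]
```

View pics/al2.png

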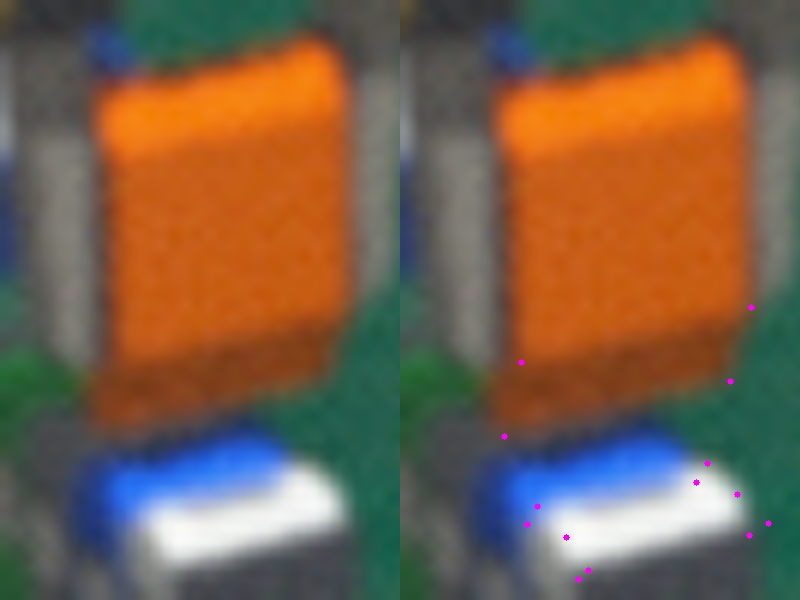

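The orange edges lie within about 0.6 px of prediction, at (92,428)–(330,375), and the seam matches the predicted white edge at (140,510)–(290,465). That puts us about 1–2 mm from target, inside the V groove's tolerance. I'll descend with force feedback.

```bash
cat >> h.py <<'E'
OFF=.0246 # TCP above foot
def foot():
    p=np.array(bot.current_ee_pos()); d=p[:2]-RK; c,s=np.cos(YAW),np.sin(YAW)
    return np.array([c*d[0]+s*d[1],-s*d[0]+c*d[1],p[2]-OFF])*1000
def mv(y,fz,v=.03,t=.03): # y mm rack, foot height mm world (command)
    bot.line_to(rk(0,y/1000,fz/1000+OFF),max_speed=v); bot.hold(t); return np.mean([F() for _ in range(1)],0)
def show(tag,f): print(tag,"foot",foot().round(1),"F",f.round(1),"t",round(bot.current_clock(),2))
E
python3 - <<'E'
from h import *
b=mv(-4.5,97,.06,.3); show("base",b)
for z in np.arange(94,84,-1):
    f=mv(-4.5,z)-b; show(z,f)
    if np.linalg.norm(f)>3: break
E
```

```text
base foot [ 0.2 -4.5 97.3] F [-0.5 -0.5 -0.8] t 10.34
94 foot [-0.2 -4.5 93.8] F [ 0.6 -0.2 -0.8] t 10.62
93 foot [-0.  -4.5 93. ] F [ 0.5  0.  -0.3] t 10.91
92 foot [-0.  -4.5 92. ] F [-0.3  0.2  0.1] t 11.19
91 foot [-0.  -4.5 90.9] F [ 1.3  1.  -0.2] t 11.47
90 foot [-0.  -4.5 89.9] F [ 0.7 -0.2 -0.1] t 11.76
89 foot [-0.  -4.5 88.9] F [-0.5 -0.4 -0.6] t 12.04
88 foot [-0.  -4.5 87.9] F [0.2 1.3 0.3] t 12.32
87 foot [-0.  -4.5 86.9] F [ 1.1  0.3 -1.2] t 12.61
86 foot [-0.  -4.5 86. ] F [ 1.   1.4 -1.7] t 12.89
85 foot [ 0.3 -4.1 85.3] F [1.  2.1 1.2] t 13.18
```

The foot is in the groove, and the white cassette is pushing back with a spring-like +y force. Next I follow the wedge path: move right while descending.

Run:
```python
from h import *
b=np.array([-.2,-.2,-.9])
f=mv(-7.5,84)-b; show(84,f)
for z in np.arange(81,35,-3):
    d=85-z; y=-7.5-.46*min(d,25)
    f=mv(y,z)-b; show((round(y,1),z),f)
    if abs(f[1])>8 or abs(f[2])>6: print("STOP"); break
```

```text
84 foot [ 0.7 -6.8 85.1] F [0.6 4.3 6.2] t 13.47
(np.float64(-9.3), np.int64(81)) foot [ 0.3 -9.  81.2] F [0.9 3.5 4.4] t 13.77
(np.float64(-10.7), np.int64(78)) foot [ -0.2 -10.8  77.5] F [2.4 4.5 1. ] t 14.06
(np.float64(-12.1), np.int64(75)) foot [ -0.2 -12.2  74.6] F [2.  4.1 0.7] t 14.35
(np.float64(-13.5), np.int64(72)) foot [ -0.1 -13.5  71.8] F [1.9 4.  0.9] t 14.64
(np.float64(-14.9), np.int64(69)) foot [  0.  -14.8  69. ] F [1.7 5.1 1.7] t 14.93
(np.float64(-16.2), np.int64(66)) foot [  0.1 -16.2  66.1] F [1.1 5.9 1.6] t 15.22
(np.float64(-17.6), np.int64(63)) foot [  0.2 -17.5  63.2] F [1.6 5.5 1.7] t 15.52
(np.float64(-19.0), np.int64(60)) foot [  0.2 -18.8  60.2] F [1.4 5.8 2.1] t 15.81
(-19.0, np.int64(57)) foot [ -0.4 -18.9  56.6] F [0.6 5.3 0.2] t 16.09
(-19.0, np.int64(54)) foot [ -0.7 -19.1  53.1] F [ 0.9  4.5 -0.1] t 16.38
(-19.0, np.int64(51)) foot [ -0.8 -19.2  50. ] F [ 0.3  3.8 -2.1] t 16.66
(-19.0, np.int64(48)) foot [ -0.5 -19.1  47.4] F [-0.   4.9 -1.9] t 16.94
(-19.0, np.int64(45)) foot [ -0.1 -19.   44.7] F [ 0.7  4.4 -2.1] t 17.23
(-19.0, np.int64(42)) foot [  0.  -19.   41.8] F [ 1.7  4.8 -1.9] t 17.51
(-19.0, np.int64(39)) foot [ -0.  -19.   38.7] F [ 1.   4.5 -1. ] t 17.79
(-19.0, np.int64(36)) foot [ -0.1 -19.   35.6] F [ 1.6  5.5 -1.3] t 18.07
```

Run:
```python
from h import *
b=np.array([-.2,-.2,-.9])
for z in list(np.arange(33,26,-2.))+list(np.arange(26,6,-.7)):
    f=mv(-18.8,z,.02)-b; show(round(z,1),f)
    if f[2]>4.5:
        bot.hold(.15); f=F()-b; show("held",f)
        if f[2]>4.5: break
```

```text
33.0 foot [ -0.3 -18.8  32.6] F [ 1.3  5.9 -2.3] t 18.41
31.0 foot [ -0.1 -18.8  30.8] F [ 0.6  4.6 -0.9] t 18.69
29.0 foot [ -0.  -18.8  28.9] F [-0.   5.  -1.5] t 18.98
27.0 foot [  0.  -18.8  26.9] F [ 1.5  5.3 -0.5] t 19.26
26.0 foot [  0.  -18.8  25.9] F [ 1.   4.7 -0.4] t 19.54
25.3 foot [  0.  -18.8  25.3] F [ 0.9  5.6 -0.5] t 19.82
24.6 foot [  0.  -18.8  24.6] F [0.5 4.3 0.1] t 20.11
23.9 foot [ -0.  -18.8  23.8] F [ 1.3  5.2 -0.6] t 20.39
23.2 foot [ -0.  -18.8  23.1] F [0.7 5.3 0.5] t 20.68
22.5 foot [ -0.  -18.8  22.4] F [0.9 4.5 0.1] t 20.96
21.8 foot [ -0.1 -18.8  21.7] F [1.6 4.8 0.8] t 21.24
21.1 foot [ -0.  -18.8  20.9] F [ 0.6  5.9 -0.4] t 21.52
20.4 foot [ -0.1 -18.8  20.3] F [ 1.5  5.1 -0.3] t 21.81
19.7 foot [ -0.  -18.8  19.6] F [0.2 5.6 0.2] t 22.09
19.0 foot [  0.1 -18.8  19.4] F [-1.5  4.5  5.6] t 22.38
held foot [  0.1 -18.8  19.4] F [-2.7  4.   6.6] t 22.52
```

Firm contact with foot height 19.4 mm, so the rails are about 11.4 mm above the floor, above the bottom of travel and below the lip. I'll press slightly more to confirm, then release, retreat and look.

Run:
```python
from h import *
import cv2,pickle
b=np.array([-.2,-.2,-.9])
f=mv(-18.8,18.6,.02,.15)-b; show("press",f)
print("torque",np.round(bot.current_ft_torque(),3))
f=mv(-18.8,19.2,.02,.15)-b; show("ease",f)
bot.set_gripper(0.75); bot.hold(.2); show("open",F()-b)
bot.line_to(rk(0,-.0188,.16)); bot.line_to(rk(-.02,-.25,.28),max_speed=.25); bot.hold(.2); show("away",F()-b)
o=np.zeros((560,800,3),np.uint8)
for n,(x,y,w,h),k,X in(("top",(145,165,105,60),4,0),("scene",(200,130,70,80),5,1)):
    c=bot.read_camera(n); pickle.dump(c,open(f"pics/{n}2.pkl","wb"))
    im=cv2.resize(c["pixels"][y:y+h,x:x+w],None,fx=k,fy=k,interpolation=cv2.INTER_CUBIC)
    o[:im.shape[0],X*430:X*430+im.shape[1]]=im
cv2.imwrite("pics/fin.png",o)
```

```text
press foot [  0.2 -18.8  19.3] F [-2.8  4.5  7.6] t 22.93
torque [0.496 0.652 0.066]
ease foot [  0.1 -18.7  19.4] F [-1.8  3.9  6.4] t 23.32
open foot [ -0.  -19.   19.1] F [0.3 0.5 1.4] t 23.89
away foot [ -20.2 -249.1  254.7] F [-0.  -0.2  1.2] t 26.21
```

View pics/fin.png

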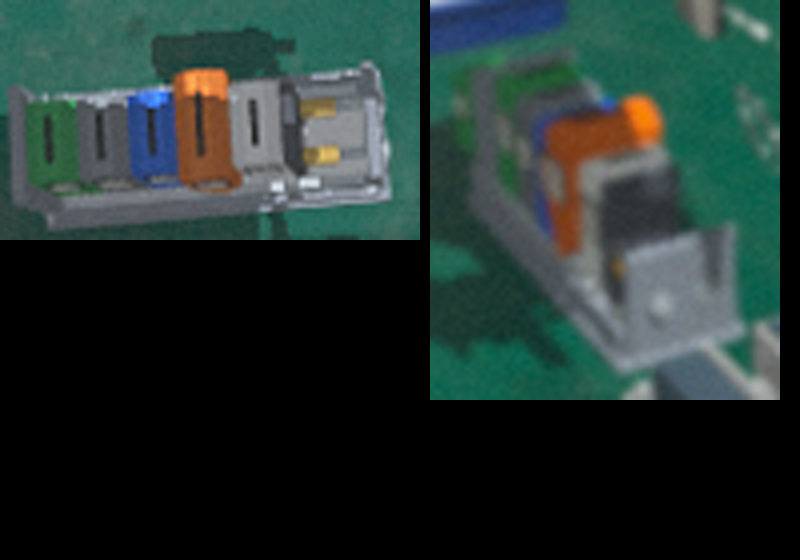

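The orange stands between blue and white, with slots at blue (152,130), orange (200,125) and white (253,121), and all the cassettes are upright. The press response was odd: force barely rose for 0.4 mm more command, and there was an x reaction. So I'll check seating by tapping the orange top lightly with closed fingertips towards each end. A fully home cassette should have its top at about 104.4 mm.

Run:
```python
from h import *
bot.set_gripper(0.0,20)
bot.line_to(rk(0,-.018,.15),max_speed=.25); bot.hold(.3); b=F(); print(b.round(1),bot.current_clock())
for x in(-.014,.014):
    bot.line_to(rk(x,-.018,.112),max_speed=.1)
    for z in np.arange(.108,.088,-.0006):
        bot.line_to(rk(x,-.018,z),max_speed=.02); f=F()-b
        if f[2]>2: print(x,round(z*1e3,1),round(bot.current_ee_pos()[2]*1e3,2),f.round(1))
        if f[2]>7: break
    bot.line_to(rk(x,-.018,.114),max_speed=.1)
    print(bot.current_clock())
    if bot.current_clock()>44: break
```

```text
[ 0.4  0.6 -0.7] 28.8833
-0.014 105.0 105.71 [-2.9 -1.   5.4]
-0.014 104.4 105.62 [-3.5 -0.7  8.8]
31.5417
0.014 105.6 105.8 [-0.5 -1.   2.3]
0.014 105.0 105.7 [-1.7 -0.9  5.6]
0.014 104.4 105.56 [-1.5 -0.9  7.7]
34.075
```

Both ends stop rigidly at the same height (105.6–105.7 mm) under 8 N, so the cassette is level and resting on both rails. I'll retreat, take a final look and hand in.

Run:
```python
from h import *
import cv2
bot.line_to(rk(0,-.018,.16),max_speed=.2); bot.line_to(rk(-.02,-.3,.28),max_speed=.25); bot.hold(.3); print(bot.current_clock(),F().round(1))
o=np.zeros((600,800,3),np.uint8)
for n,(x,y,w,h),k,(X,Y) in(("top",(145,165,100,60),4,(0,0)),("scene",(200,130,66,80),6,(404,0)),("top",(330,60,100,70),4,(0,280))):
    c=bot.read_camera(n)
    im=cv2.resize(c["pixels"][y:y+h,x:x+w],None,fx=k,fy=k,interpolation=cv2.INTER_CUBIC)
    o[Y:Y+im.shape[0],X:X+im.shape[1]]=im[:,:800-X]
cv2.imwrite("pics/fin2.png",o)
```

```text
36.1417 [-0.2 -0.2 -0.1]
```

View pics/fin2.png

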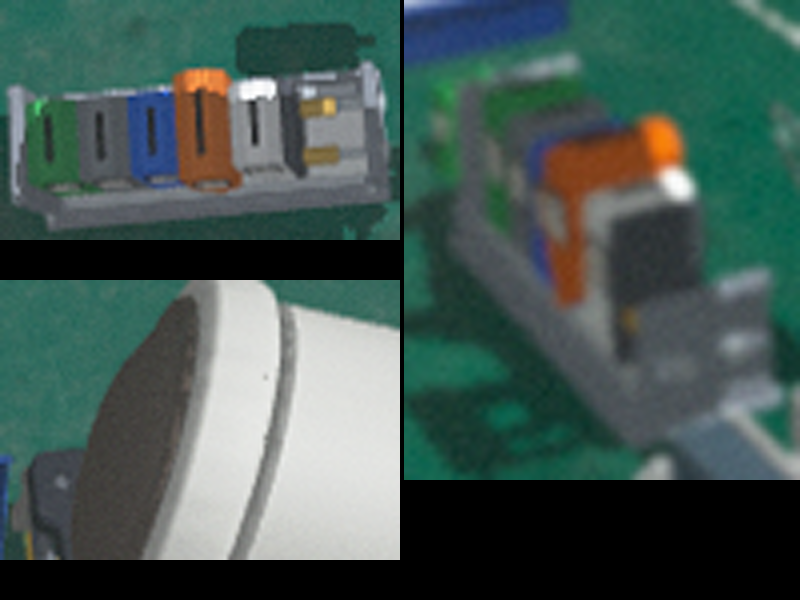

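The final view shows green, grey, blue, orange, white, upright and tight, with slots at (50,133), (101,131), (152,130), (200,125) and (254,121). The robot is clear of the rack.

```bash
python3 -c "
from workcell import bot
bot.job_done(); print(bot.current_clock())"
```

```text
the job is handed in; nothing more can be done
the job is handed in; nothing more can be done
```

The orange cassette is standing in the rack directly to the right of the blue one, and I handed the job in at about 36 s; no verdict was reported. I eased its foot into the blue/white seam, moved right while lowering it, pressed it onto the rails and let go.

**Forces:** while inserting, the sideways force stayed at about 4–6 N, which matches the spring. The press onto the rails reached about 7.6 N and the later taps on its top about 9 N, well under the 2 kg limit.

**Seating:** that first press gave a slightly odd reading, a small x reaction and little rise in force. I tapped the cassette's top near both ends, and both stopped firmly at the same height (105.6–105.7 mm). It is therefore level and resting on both rails.

**Final view:** the row reads green, grey, blue, orange, white, all upright and tight, with the robot clear of everything.

**Disagreement:** the two rail-height estimates differ by about 1.3 mm: 11.4 mm above the floor from the insertion and 12.7 mm from the taps. I put this down to an offset in the arm's height reading, and both values are within the possible range.

**Not checked:** the pliers, tweezers and bins. The arm blocked the bins in my last picture, though my moves between the stand and the rack stayed at 0.2 m or higher and I felt no contact.

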